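# Lay out the clean breakfast things beside the sink

## Robot

A 6-joint arm with a two-finger parallel gripper is mounted at the origin on a cart in front of the work surface, level with it; the furniture and walls round the work are solid. World frame = base frame: x ahead of the robot, y to its left, z up, the work surface at z = 0. Lengths are in m, angles in rad, forces in N, time in s.
With the tool pointing down it reaches from about 0.375 to 0.975 m from the base axis. Payload 3.8 kg.
Tool frame: the origin (TCP) lies where the fingers leave the gripper's body, on its centre line; the fingertips stand 73 mm ahead of it and the grasp point (between the pads) lies 54 mm ahead of it (nose_length is the distance from the TCP to the fingertips, in m); z points along the fingers, y is the line along which they close (so a half turn about z gives the same grasp; the last joint's range is limited). The gripper opens to 85 mm and grips with 20 to 120 N. Pads are 22 mm wide; open, the fingers measure 114 mm over their backs; the gripper's body (76 mm by 85 mm) begins 54 mm behind the grasp point. The pads swing forward as they close: fully open they stand 13 mm farther back than shut.
Start: joints at [1.301, 0.264, 1.604, -0, 1.274, -0.037], TCP at [0.156, 0.657, 0.304] pointing down, gripper open.
Joint ranges: [-2.63, 2.63], [-0.94, 2.18], [0.31, 2.57], [-1.31, 4.45], [0, 2.66], [-2.55, 2.55]. Speed limits (rad/s): [2.57, 2.57, 3.14, 3.14, 3.14, 3.14].

## Interface

Orientations are given as a rotation vector (axis times angle).
In Python, from workcell import read_state, read_camera, calibration, finish_job, look_for, cut_out, tip_of, nose_length gives the robot as it stands.
- The arm moves only by the tool step_arm, never from a script. Its argument "targets" is a list of rows, each a list of 3 entries, a list of its own where there are three numbers: the turn, a rotation vector about the tool's x, y, z in rad, then the shift along the tool's x, y, z in mm, then the finger opening in mm, from 0 to 85.4. In form: [[[ax, ay, az], [x, y, z], grip], ...]. A call has 1 to 5 rows; each row shifts and turns the commanded pose from where the row before left it, along the tool's axes as they then stand; what a row does not reach is not made up. A row lasts 1/12 s, in which the tool goes at most 41.7 mm and 7.16 degrees, less where a joint would pass 70% of its speed; a pose out of reach is approached as far as the arm can. A call with a gripper value outside its range is refused whole. The fingers move at their own pace and stop on an object; "grip_force" is the grip in N (left out, the last holds). Time passes only in rows, so rows that do not move let the fingers close. It gives the time, the measured TCP pose, the force, the opening and the grip force at its end, in the units of the state.
- read_state(): the state, without advancing time (a new reading comes with each control period).
- read_camera(name): name is "scene" or "top" or "wrist"; returns the picture (384x512x3 uint8, red, green, blue); there is no depth.
- calibration(name): a dict with "camera_matrix" (3x3 intrinsics, pixels), "R" (3x3) and "t" (3): a world point X has camera coordinates R X + t. Camera axes: x right, y down, z forward; pixel columns grow to the right and rows downward; lengths in m; the calibration is good to about 2 mm. A picture is of the moment at which its call begins: read the wrist's pose just before it. calibration takes no time and is no camera call; for the wrist camera it gives the pose at the moment of the call.
- finish_job(): hands the job in; it is judged then, once.
Trained networks look in the newest picture that a camera, given by its name, has taken for a name from the list of things; names that differ only in an ending like _2 or _b are one class to them, and where a whole thing is asked for, a point or a joint stands for the part that bears it (a point fixed in the world has none). Each returns a list of dicts, best first, with "score" (0 to 1); they miss things now and then, are a little off and sometimes report something else, mostly with a low value. They report only what shows in the picture. A call takes as long as a camera call.
- look_for(camera, query): "extent" ([left, top, right, bottom] in pixels, round what is visible of it).
- cut_out(camera, query): "region" (384x512 bool, what is visible of it) and "extent" ([left, top, right, bottom] in pixels, round what is visible of it).
- tip_of(camera, query): "at" ([row, column] in pixels: a listed point, or the origin of a listed thing).
The state is a dict: "time": time; "q": joint angles; "joint_vel": joint speeds; "joint_torque": joint torques, N m; "tool_pos": TCP position; "tcp_rot": TCP orientation; "wrist_force": force on the tool from outside, world axes, zero at the start; "torque": the same for the moment, N m; "width": opening from 0.0 (shut) to 1.0 (fully open); "grip_force": force on a finger pad.
Only numpy, scipy, OpenCV 4.12 (cv2) and the standard library are available. Lean on these libraries where they do the work, as an engineer would, in place of code of your own. Each camera call takes 0.05 s, during which the arm holds its last target. There are 200 camera calls.

## Task

Stack the three food boxes on the rectangular cork mat, the largest first, then the medium one on it, then the smallest on top, each centred on what is under it with its long side along the mat's long side. Stand the cocoa jar in the centre of the left one of the two round coasters, as you see them facing the sink, and the steel cup in the centre of the right one, both upright. Leave the mug and the milk jug where they are.

Things in the scene. Friction and masses are not known exactly. Their poses are not given: they have to be found in the camera images.
- box_large: the largest of three closed rigid food boxes, white with a flat grey lid, all alike but for size; 68 mm (own x) by 112 mm (own y, the long side), 40 mm high, straight sides, flat top. Origin at the centre of its underside, z up. Stands loose on the front part of the sink top, long side roughly across the robot's view; can be gripped across its 68 mm
- box_medium: the middle-sized of three closed rigid food boxes, white with a flat grey lid, all alike but for size; 50 mm (own x) by 84 mm (own y, the long side), 34 mm high, straight sides, flat top. Origin at the centre of its underside, z up. Stands loose on the front part of the sink top, long side roughly across the robot's view; can be gripped across its 50 mm
- box_small: the smallest of three closed rigid food boxes, white with a flat grey lid, all alike but for size; 34 mm (own x) by 58 mm (own y, the long side), 28 mm high, straight sides, flat top. Origin at the centre of its underside, z up. Stands loose on the front part of the sink top, long side roughly across the robot's view; can be gripped across its 34 mm
- jar: round cocoa jar with a dark screw lid (green disc on top), 44 mm across, 105 mm high, upright, loose, on the front part of the sink top; body 42 mm across up to the lid at 85 mm. Origin at the centre of its underside, z up
- cup: plain round steel cup without a handle, open at the top, 58 mm across, 50 mm high, upright, loose, on the front part of the sink top; grip across the outside. Origin at the centre of its underside, z up
- mat: rectangular cork mat, 90 mm (own x) by 130 mm (own y, the long side, roughly across the robot's view), 6 mm thick, fixed; it may lie left of, between or right of the coasters. Origin at the centre of its underside, z up; the large box stands on its top, 6 mm above the origin
- coaster_1: one of two identical flat round cork coasters, 80 mm across, 6 mm thick, fixed, its axes parallel to the world's; which of the two is the left one changes from start to start. Origin at the centre of its underside, z up; the things stand on its top, 6 mm above the origin
- coaster_2: one of two identical flat round cork coasters, 80 mm across, 6 mm thick, fixed, its axes parallel to the world's; which of the two is the left one changes from start to start. Origin at the centre of its underside, z up; the things stand on its top, 6 mm above the origin
- mug: spotted china mug with a handle, 78 mm across, 93 mm high, standing behind the mat and coasters; leave it alone. Origin at the centre of its underside, handle included (handle at own -y)
- milk_jug: small steel milk jug with a handle, 71 mm across, 81 mm high, standing behind the mat and coasters; leave it alone. Origin at the centre of its underside, handle included (handle at own -y)

How it is judged:
By the outcome, as a careful person would: the job done as asked, in the order asked, and still so for the second after the job is handed in, with the robot touching nothing.
It also fails if it takes over 120 s, if anything falls off the work surface, if the arm or the gripper's body presses on something with over 40 N, if the wrist force passes 120 N, or if a joint passes its speed limit or range.

## Working session

There is one attempt and no reset: what is moved stays moved. The work goes in short steps, Python scripts to look and compute and a tool call to move; the robot and the scene stay as the last step left them, time stands still between calls to the robot, and variables do not carry over. Pictures are saved under pics/ and viewed, at most 14 in all, crops included, and the job is handed in when it is done.

Besides the shell and the picture viewer there is one more tool, called after "Request:" as name([rows], argument=value, ...), one row to a line, values as JSON. step_arm: Moves the arm, as the interface text tells. Its arguments: {"type":"object","properties":{"targets":{"type":"array","items":{"type":"array"}},"grip_force":{"type":"number"}},"required":["targets"]}

```bash
mkdir -p pics; ls; cat > h.py <<'E'
import numpy as np, cv2
from workcell import *
def ray(cal,px,z):
    K=np.array(cal["camera_matrix"]);R=np.array(cal["R"]);t=np.array(cal["t"])
    d=R.T@np.linalg.solve(K,np.array([px[0],px[1],1.0]));c=-R.T@t
    return c+d*(z-c[2])/d[2]
def proj(cal,X):
    K=np.array(cal["camera_matrix"]);p=K@(np.array(cal["R"])@np.array(X)+np.array(cal["t"]));return p[:2]/p[2]
def save(name,img): cv2.imwrite("pics/"+name,cv2.cvtColor(img,cv2.COLOR_RGB2BGR))
E
python3 - <<'E'
from h import *
s=read_state();print(s)
a=read_camera("top");save("top0.png",a)
b=read_camera("scene");save("scene0.png",b)
cal=calibration("top");print(cal)
for q in ["box_large","box_medium","box_small","jar","cup","mat","coaster_1","mug","milk_jug"]:
    r=look_for("top",q)
    print(q,[(np.round(d["extent"]).tolist(),round(d["score"],2)) for d in r[:4]])
E
```

```text
pics
{'time': 0.0, 'q': array([ 1.30111012e+00,  2.64748959e-01,  1.60541198e+00, -1.67612141e-05,
        1.27368753e+00, -3.69106058e-02]), 'joint_vel': array([-0.00038375, -0.00033969, -0.00177921,  0.00041298, -0.00129917,
       -0.00037572]), 'joint_torque': array([-1.53184115e-03, -5.15108442e+01, -3.67315543e+01, -1.52567172e-04,
        1.29704241e-02,  2.42925347e-05]), 'tool_pos': array([0.15556616, 0.65623017, 0.30254416]), 'tcp_rot': array([-0.36477204, -3.12001102,  0.00350534]), 'wrist_force': array([-0.46647001, -0.1319839 , -0.12207222]), 'torque': array([-0.01721885, -0.01276725,  0.01252277]), 'grip_force': 0.0, 'width': 1.002531197628109}
{'camera_matrix': array([[396.42619511,   0.        , 255.58148982],
       [  0.        , 396.42619511, 188.01585832],
       [  0.        ,   0.        ,   1.        ]]), 'R': array([[-0.01926594, -0.99980977, -0.00304251],
       [-0.99525386,  0.01946829, -0.09534538],
       [ 0.09538648,  0.00119115, -0.9954396 ]]), 't': array([0.0716122 , 0.57335581, 1.23038763])}
box_large [([192.0, 227.0, 229.0, 250.0], 0.97)]
box_medium [([148.0, 227.0, 177.0, 251.0], 0.81)]
box_small [([344.0, 232.0, 364.0, 247.0], 0.79)]
jar [([250.0, 228.0, 264.0, 246.0], 0.76)]
cup [([292.0, 226.0, 319.0, 245.0], 0.63)]
mat [([202.0, 170.0, 246.0, 200.0], 0.8)]
coaster_1 [([256.0, 175.0, 283.0, 198.0], 0.72), ([153.0, 174.0, 178.0, 196.0], 0.7)]
mug [([197.0, 119.0, 222.0, 157.0], 0.65)]
milk_jug [([249.0, 118.0, 272.0, 148.0], 0.71)]
```

```bash
python3 - <<'E'
from h import *
a=cv2.imread("pics/top0.png");cv2.imwrite("pics/top0c.png",cv2.resize(a[100:270,120:390],None,fx=2.9,fy=2.9,interpolation=cv2.INTER_CUBIC))
cal=calibration("top")
H=dict(box_large=.04,box_medium=.034,box_small=.028,jar=.105,cup=.05,mat=.006,coaster_1=.006)
for q,h in H.items():
    for d in cut_out("top",q)[:2]:
        if d["score"]<.5: continue
        m=d["region"].astype(np.uint8);c,_=cv2.findContours(m,0,1);c=max(c,key=cv2.contourArea)
        P=np.array([ray(cal,p[0],h*(.8 if h>.01 else 1))[:2] for p in c],np.float32)
        r=cv2.minAreaRect(P*1000);print(q,round(d["score"],2),np.round(r[0]),np.round(r[1]),round(r[2],1),np.round(d["extent"]))
E
```

```text
box_large 0.89 [425. 206.] [113.  71.] 88.9 [191. 224. 226. 250.]
box_medium 0.9 [427. 351.] [50. 88.] 19.4 [148. 226. 179. 248.]
box_small 0.72 [ 405. -238.] [60. 31.] 88.9 [344. 235. 361. 245.]
jar 0.73 [426.  62.] [42. 51.] 88.8 [246. 227. 263. 246.]
cup 0.61 [586. 154.] [ 88. 128.] 7.0 [204. 172. 246. 200.]
cup 0.51 [425. -89.] [58. 56.] 61.8 [292. 228. 318. 244.]
mat 0.56 [588. 158.] [ 90. 131.] 5.6 [203. 170. 245. 202.]
coaster_1 0.69 [592.  18.] [74. 78.] 88.9 [254. 174. 284. 198.]
```

View pics/top0c.png

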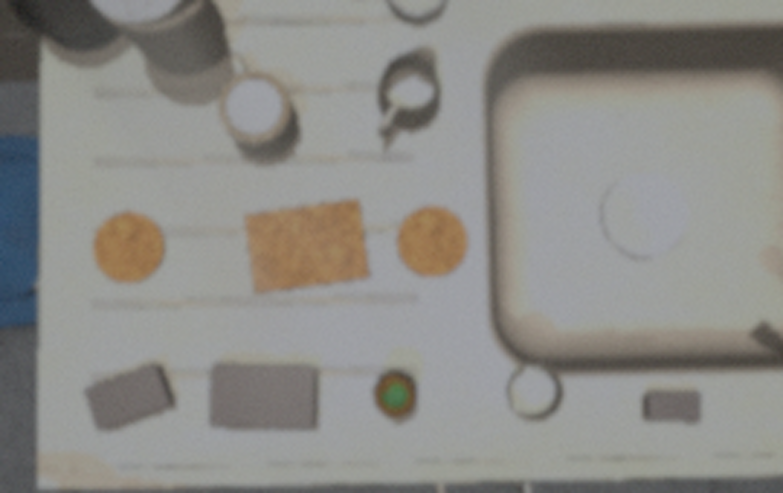

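View pics/scene0.png

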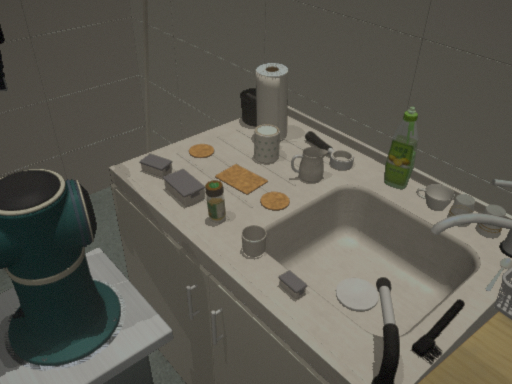

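The top view shows the left coaster at about (164,185), the mat at (224,185) and the right coaster at (269,183). In the front row, left to right, are the medium and large boxes, jar, cup and small box. I'll turn the tool so it closes along world x, then go above the large box.

Request:
step_arm([
  [[0,0,0.122],[0,0,0],85],
  [[0,0,0.122],[0,0,0],85],
  [[0,0,0.122],[0,0,0],85],
  [[0,0,0.122],[0,0,0],85],
  [[0,0,0.122],[0,0,0],85],
], grip_force=40)

```text
time: 1.32
tool_pos: [0.1557, 0.6568, 0.3039]
tcp_rot: [-1.294, -2.863, 0.0]
wrist_force: [0.2, 0.4, -0.0]
width: 0.99
grip_force: 0.0
```

Request:
step_arm([
  [[0,0,0.122],[0,0,0],85],
  [[0,0,0.122],[0,0,0],85],
  [[0,0,0.122],[0,0,0],85],
  [[0,0,0.122],[0,0,0],85],
  [[0,0,0.122],[0,0,0],85],
])

```text
time: 1.73
tool_pos: [0.1557, 0.6568, 0.3039]
tcp_rot: [-2.094, -2.342, -0.0]
wrist_force: [-0.0, -0.6, -0.5]
width: 0.993
grip_force: 0.0
```

Request:
step_arm([
  [[0,0,0.118],[0,0,0],85],
  [[0,0,0],[-33,20,0],85],
  [[0,0,0],[-33,20,0],85],
  [[0,0,0],[-33,20,0],85],
  [[0,0,0],[-33,20,0],85],
])

```text
time: 2.15
tool_pos: [0.2361, 0.5235, 0.3037]
tcp_rot: [2.22, 2.222, 0.0]
wrist_force: [0.5, 0.2, 0.4]
width: 0.997
grip_force: 0.0
```

Request:
step_arm([
  [[0,0,0],[-33,20,0],85],
  [[0,0,0],[-33,20,0],85],
  [[0,0,0],[-33,20,0],85],
  [[0,0,0],[-33,20,0],85],
  [[0,0,0],[-33,20,0],85],
])

```text
time: 2.57
tool_pos: [0.3363, 0.3581, 0.3042]
tcp_rot: [2.221, 2.222, 0.001]
wrist_force: [0.4, -0.6, -0.1]
width: 0.996
grip_force: 0.0
```

Request:
step_arm([
  [[0,0,0],[-33,20,0],85],
  [[0,0,0],[-33,15,0],85],
  [[0,0,0],[-33,10,0],85],
  [[0,0,0],[-20,8,0],85],
  [[0,0,0],[0,0,0],85],
])

```text
time: 2.98
tool_pos: [0.3898, 0.2375, 0.3041]
tcp_rot: [2.225, 2.216, -0.0]
wrist_force: [0.7, 1.3, -0.1]
width: 0.995
grip_force: 0.0
```

```bash
cat >> h.py <<'E'
from scipy.optimize import minimize
B=dict(box_large=(.068,.112,.040),box_medium=(.050,.084,.034),box_small=(.034,.058,.028),mat=(.09,.13,.006))
C=dict(jar=(.022,.105),cup=(.029,.05),coaster_1=(.04,.006),coaster_2=(.04,.006))
def pts(n,p,z0):
    if n in B:
        w,l,h=B[n];c,s=np.cos(p[2]),np.sin(p[2])
        xy=[(p[0]+c*a*w/2-s*b*l/2,p[1]+s*a*w/2+c*b*l/2) for a in(-1,1) for b in(-1,1)]
    else:
        r,h=C[n];xy=[(p[0]+r*np.cos(t),p[1]+r*np.sin(t)) for t in np.linspace(0,2*np.pi,24)]
    return [(x,y,z) for x,y in xy for z in(z0,z0+h)]
def iou(n,p,z0,cal,m):
    P=np.array([proj(cal,X) for X in pts(n,p,z0)])
    hull=cv2.convexHull(P.astype(np.float32)).reshape(-1,2)
    r=np.zeros((m.shape[0],m.shape[1]),np.uint8)
    cv2.fillConvexPoly(r,np.round(hull*256).astype(np.int32),1,cv2.LINE_8,8)
    # soft edge
    return 1-cv2.bitwise_and(r,m).sum()/max(1,cv2.bitwise_or(r,m).sum())
def fit(cam,n,guess,z0=0.,verbose=True):
    cal=calibration(cam);best=None
    for d in cut_out(cam,n):
        if d["score"]<.3: continue
        m=d["region"].astype(np.uint8)
        g=np.array(guess[:3] if n in B else guess[:2],float)
        f=lambda p:iou(n,p,z0,cal,m)
        for k in range(2):
            sim=np.vstack([g]+[g+np.eye(len(g))[i]*((.02,.02,.15)[i]/(1+3*k)) for i in range(len(g))])
            r=minimize(f,g,method="Nelder-Mead",options=dict(initial_simplex=sim,xatol=1e-4,fatol=1e-4));g=r.x
        if best is None or r.fun<best[1]: best=(r.x,r.fun,d["score"],m)
    if best is None: print(n,"none");return None
    if verbose: print(n,"xy mm",np.round(best[0][:2]*1000,1),"yaw deg",np.round(np.degrees(best[0][2:]),1),"err",round(best[1],3),"score",round(best[2],2))
    return best
def draw(img,cal,n,p,z0):
    P=np.array([proj(cal,X) for X in pts(n,p,z0)],np.float32);h=cv2.convexHull(P).round().astype(np.int32)
    cv2.polylines(img,[h],True,(255,0,0),1)
E
python3 - <<'E'
from h import *
s=read_state();print(s["tool_pos"],nose_length() if callable(nose_length) else nose_length)
a=read_camera("wrist");cal=calibration("wrist");print(-np.array(cal["R"]).T@cal["t"],cal["R"])
for n,g in dict(box_large=(.425,.206,0),box_medium=(.427,.351,.34),mat=(.588,.158,.1),coaster_1=(.59,.37),jar=(.426,.062)).items():
    b=fit("wrist",n,g)
    if b: draw(a,cal,n,b[0],0)
save("w1.png",a)
E
```

```text
[0.38978143 0.23754474 0.30411652] 0.0726
[0.38891318 0.3188301  0.3740593 ] [[ 9.99990154e-01 -4.27645125e-03  1.18518142e-03]
 [-4.43288572e-03 -9.50267505e-01  3.11403304e-01]
 [-2.05461655e-04 -3.11405492e-01 -9.50277106e-01]]
box_large xy mm [425.5 206.5] yaw deg [-1.] err 0.067 score 0.64
box_medium xy mm [426.7 356.7] yaw deg [19.] err 0.077 score 0.88
mat xy mm [587.7 163.6] yaw deg [6.8] err 0.063 score 0.78
coaster_1 xy mm [590.2 363.9] yaw deg [] err 0.047 score 0.66
jar xy mm [425.1  70.9] yaw deg [] err 0.127 score 0.65
```

View pics/w1.png

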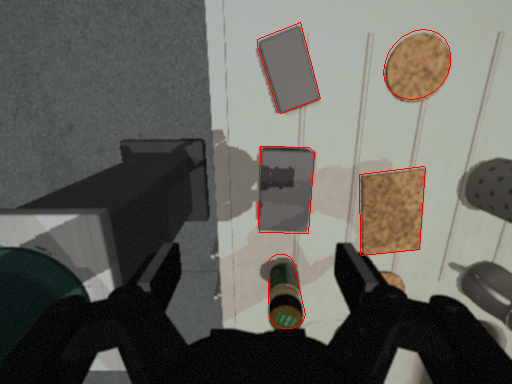

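Wrist view: the outlines sit well on the large box (287,190), medium box (288,68), mat (392,210) and left coaster (417,65). I'll grip the large box.

Request:
step_arm([
  [[0,0,0.013],[-16,18,30],85],
  [[0,0,0],[-15,18,30],85],
  [[0,0,0],[0,0,40],85],
  [[0,0,0],[0,0,40],85],
  [[0,0,0],[0,0,35],85],
])

```text
time: 3.7
tool_pos: [0.424, 0.2102, 0.1269]
tcp_rot: [-2.234, -2.208, 0.0]
wrist_force: [0.5, -0.1, -0.9]
width: 0.993
grip_force: 0.0
```

Request:
step_arm([
  [[0,0,0],[0,0,30],85],
  [[0,0,0],[0,0,19],85],
  [[0,0,0],[0,0,0],85],
  [[0,0,0],[0,0,0],60],
  [[0,0,0],[0,0,0],60],
])

```text
time: 4.12
tool_pos: [0.4255, 0.2107, 0.0813]
tcp_rot: [2.234, 2.208, 0.003]
wrist_force: [2.0, 1.0, -1.6]
width: 0.791
grip_force: 45.9
```

Request:
step_arm([
  [[0,0,0],[0,0,0],60],
  [[0,0,0],[0,0,0],60],
  [[0,0,0],[0,0,0],60],
  [[0,0,0],[0,0,0],60],
])

```text
time: 4.45
tool_pos: [0.4252, 0.2099, 0.0809]
tcp_rot: [2.235, 2.206, 0.003]
wrist_force: [-0.6, 0.3, 2.7]
width: 0.79
grip_force: 46.5
```

Request:
step_arm([
  [[0,0,0],[0,0,-15],60],
  [[0,0,0],[0,0,-40],60],
  [[0,0,0],[0,0,-40],60],
  [[0,0,0],[0,0,-40],60],
  [[0,0,0],[-7,20,-35],60],
])

```text
time: 4.87
tool_pos: [0.442, 0.2027, 0.2521]
tcp_rot: [-2.233, -2.207, 0.001]
wrist_force: [1.0, 0.9, -2.2]
width: 0.792
grip_force: 46.0
```

Request:
step_arm([
  [[0,0,0],[-10,36,-10],60],
  [[0,0,0],[-10,36,0],60],
  [[0,0,0],[-8,36,0],60],
  [[0,0,-0.065],[-8,34,0],60],
  [[0,0,-0.065],[0,0,0],60],
])

```text
time: 5.28
tool_pos: [0.5915, 0.1625, 0.2603]
tcp_rot: [2.085, 2.345, 0.005]
wrist_force: [1.4, 0.3, -0.7]
width: 0.792
grip_force: 46.1
```

Request:
step_arm([
  [[0,0,0],[0,0,0],60],
  [[0,0,0],[0,0,0],60],
])

```text
time: 5.45
tool_pos: [0.5856, 0.1641, 0.2594]
tcp_rot: [-2.09, -2.344, 0.002]
wrist_force: [0.4, -0.3, -1.8]
width: 0.788
grip_force: 46.1
```

```bash
python3 - <<'E'
from h import *
s=read_state();print(s["tool_pos"],s["tcp_rot"],s["grip_force"],s["width"])
a=read_camera("wrist");cal=calibration("wrist")
for n,g in dict(mat=(.588,.160,.1),coaster_1=(.59,.37)).items():
    b=fit("wrist",n,g)
    if b: draw(a,cal,n,b[0],0)
draw(a,cal,"mat",(.588,.160,.11),0)
save("w2.png",a)
t=read_camera("top")
for n,g in dict(mat=(.588,.160,.1),coaster_1=(.59,.37),coaster_2=(.59,.018),box_medium=(.427,.352,.34),jar=(.426,.065),cup=(.425,-.09),box_small=(.405,-.238,0)).items(): fit("top",n,g)
E
```

```text
[0.58556614 0.16412088 0.25936402] [-2.08997829e+00 -2.34406635e+00  1.82332793e-03] 46.079798340797424 0.7875039871573438
mat xy mm [588.8 160.2] yaw deg [6.4] err 0.615 score 0.59
coaster_1 xy mm [591.2 360.9] yaw deg [] err 0.019 score 0.95
mat xy mm [586.6 157.1] yaw deg [5.9] err 0.792 score 0.59
coaster_1 xy mm [589.5 362.9] yaw deg [] err 0.185 score 0.97
coaster_2 xy mm [590.2  17.4] yaw deg [] err 0.065 score 0.78
box_medium xy mm [427.5 352.5] yaw deg [20.7] err 0.187 score 0.68
jar xy mm [427.2  58.9] yaw deg [] err 0.145 score 0.61
cup xy mm [423.1 -89.1] yaw deg [] err 0.07 score 0.86
box_small xy mm [ 406.3 -241.4] yaw deg [-2.7] err 0.108 score 0.5
```

View pics/w2.png

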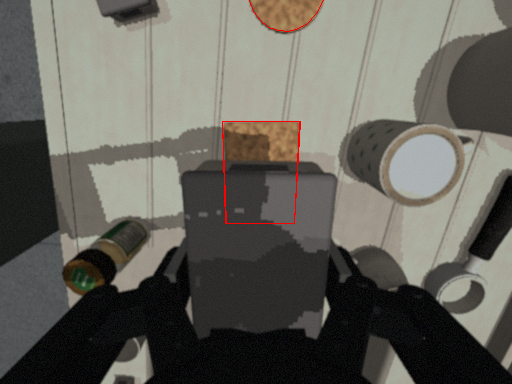

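The held box covers rows 165 and down, leaving only the mat's far edge (row 122) visible. I'll back off 80 mm toward -y for a clear view of the mat.

Request:
step_arm([
  [[0,0,0],[-40,0,0],60],
  [[0,0,0],[-40,0,0],60],
  [[0,0,0],[0,0,0],60],
  [[0,0,0],[0,0,0],60],
  [[0,0,0],[0,0,0],60],
])

```text
time: 6.42
tool_pos: [0.5953, 0.0849, 0.2599]
tcp_rot: [-2.089, -2.346, -0.001]
wrist_force: [-0.1, -0.8, -1.9]
width: 0.789
grip_force: 46.1
```

```bash
python3 - <<'E'
from h import *
s=read_state();print(s["tool_pos"],s["tcp_rot"],s["grip_force"],s["width"])
a=read_camera("wrist");cal=calibration("wrist")
for n,g in dict(mat=(.588,.160,.1),coaster_1=(.59,.36)).items():
    b=fit("wrist",n,g)
    if b: draw(a,cal,n,b[0],0)
save("w3.png",a)
E
```

```text
[0.59531109 0.08486701 0.25992792] [-2.08901920e+00 -2.34585955e+00 -6.57590065e-04] 46.06800198554993 0.7886325241225196
mat xy mm [590.7 161. ] yaw deg [6.8] err 0.056 score 0.77
coaster_1 none
```

View pics/w3.png

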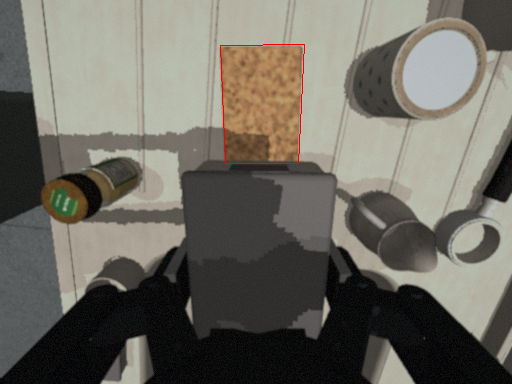

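Request:
step_arm([
  [[0,0,0],[40,1.5,0],60],
  [[0,0,0],[39.7,1.5,10],60],
  [[0,0,0],[0,0,35],60],
  [[0,0,0],[0,0,35],60],
  [[0,0,0],[0,0,35],60],
])

```text
time: 6.98
tool_pos: [0.5892, 0.167, 0.1447]
tcp_rot: [2.083, 2.35, 0.004]
wrist_force: [0.1, -0.2, -2.3]
width: 0.79
grip_force: 46.2
```

Request:
step_arm([
  [[0,0,0],[0,0,30],60],
  [[0,0,0],[0,0,15],60],
  [[0,0,0],[0,0,0],60],
  [[0,0,0],[0,0,0],60],
])

```text
time: 7.32
tool_pos: [0.588, 0.1653, 0.0988]
tcp_rot: [-2.085, -2.348, 0.003]
wrist_force: [-0.0, 0.7, -1.0]
width: 0.788
grip_force: 46.0
```

Request:
step_arm([
  [[0,0,0],[-1,1,6],60],
  [[0,0,0],[0,0,4],60],
  [[0,0,0],[0,0,1.5],60],
  [[0,0,0],[0,0,0],60],
  [[0,0,0],[0,0,0],60],
])

```text
time: 7.73
tool_pos: [0.5905, 0.1636, 0.0891]
tcp_rot: [2.088, 2.347, 0.001]
wrist_force: [1.0, -1.4, -1.8]
width: 0.79
grip_force: 46.1
```

Request:
step_arm([
  [[0,0,0],[0,0,0],72],
  [[0,0,0],[0,0,0],78],
  [[0,0,0],[0,0,0],85],
  [[0,0,0],[0,0,0],85],
  [[0,0,0],[0,0,0],85],
])

```text
time: 8.15
tool_pos: [0.5902, 0.1636, 0.0886]
tcp_rot: [2.088, 2.347, 0.0]
wrist_force: [-0.1, 0.0, 0.2]
width: 0.995
grip_force: 0.0
```

Request:
step_arm([
  [[0,0,0],[0,0,-30],85],
  [[0,0,0],[0,0,-40],85],
  [[0,0,0],[0,0,-40],85],
  [[0,0,0],[-20,0,-40],85],
  [[0,0,0],[-30,0,-40],85],
])

```text
time: 8.57
tool_pos: [0.5953, 0.1214, 0.2719]
tcp_rot: [2.084, 2.35, 0.003]
wrist_force: [0.3, -0.1, 1.2]
width: 0.995
grip_force: 0.0
```

Request:
step_arm([
  [[0,0,0],[0,0,0],85],
  [[0,0,0],[0,0,0],85],
])

```text
time: 8.73
tool_pos: [0.597, 0.1195, 0.2728]
tcp_rot: [2.087, 2.342, 0.009]
wrist_force: [-1.6, -0.6, -0.4]
width: 0.994
grip_force: 0.0
```

```bash
python3 - <<'E'
from h import *
s=read_state();print(s["tool_pos"],s["tcp_rot"],s["grip_force"],s["width"])
a=read_camera("wrist");cal=calibration("wrist")
for n,g,z in (("mat",(.588,.160,.1),0),("box_large",(.588,.160,.11),.006),("coaster_1",(.59,.36),0)):
    b=fit("wrist",n,g,z)
    if b: draw(a,cal,n,b[0],z)
draw(a,cal,"mat",(.589,.161,.115),0)
save("w4.png",a)
E
```

```text
[0.59703887 0.11952736 0.27283648] [2.08694614 2.34216157 0.00856074] 0.0 0.9944602604309094
mat xy mm [587.9 159.6] yaw deg [6.7] err 0.807 score 0.75
box_large xy mm [585.7 159.3] yaw deg [4.4] err 0.091 score 0.86
coaster_1 xy mm [590. 360.] yaw deg [] err 1.0 score 0.67
```

View pics/w4.png

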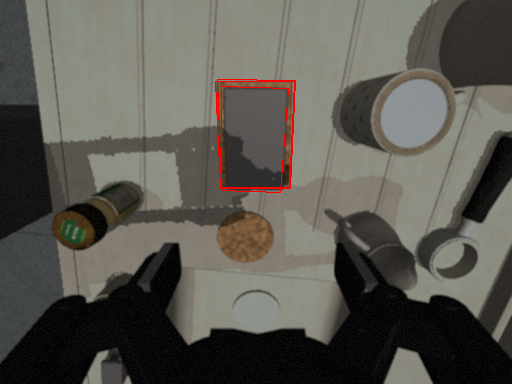

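```bash
python3 - <<'E'
from h import *
a=read_camera("wrist");save("w5.png",a);cal=calibration("wrist")
c=cv2.resize(a[65:205,195:315],None,fx=4.2,fy=4.2,interpolation=cv2.INTER_CUBIC);save("w5c.png",c)
hsv=cv2.cvtColor(a,cv2.COLOR_RGB2HSV)
for r in (100,120,140,160): print(r,[tuple(int(v) for v in hsv[r,x]) for x in list(range(212,228,2))],'|',[tuple(int(v) for v in hsv[r,x]) for x in range(280,298,2)])
print("mat corners",[np.round(proj(cal,p),1) for p in pts("mat",(.589,.161,.115),0)[1::2]])
print("box top corners",[np.round(proj(cal,p),1) for p in pts("box_large",(.589,.161,.115),.006)])
E
```

```text
100 [(25, 24, 141), (23, 32, 129), (30, 20, 130), (35, 22, 149), (33, 23, 134), (14, 125, 118), (15, 128, 135), (15, 129, 134)] | [(15, 16, 94), (0, 8, 94), (12, 13, 96), (12, 14, 94), (0, 14, 92), (10, 16, 95), (10, 19, 80), (15, 112, 89), (14, 128, 102)]
120 [(23, 29, 141), (22, 23, 124), (37, 22, 149), (40, 21, 146), (35, 23, 145), (18, 56, 104), (14, 131, 109), (15, 132, 131)] | [(10, 16, 93), (10, 16, 93), (10, 16, 94), (4, 19, 93), (13, 18, 97), (0, 6, 88), (13, 73, 84), (14, 129, 125), (15, 98, 114)]
140 [(16, 37, 76), (13, 35, 87), (19, 38, 93), (19, 32, 89), (20, 35, 88), (15, 49, 84), (14, 127, 88), (14, 135, 89)] | [(12, 14, 91), (10, 17, 92), (9, 19, 93), (17, 20, 90), (8, 12, 88), (15, 13, 80), (13, 122, 98), (14, 128, 102), (17, 45, 114)]
160 [(18, 31, 81), (21, 37, 89), (16, 32, 87), (16, 33, 86), (14, 36, 91), (23, 37, 90), (15, 99, 80), (15, 128, 82)] | [(10, 17, 91), (0, 14, 88), (30, 6, 90), (0, 14, 90), (8, 12, 84), (11, 72, 85), (14, 129, 115), (15, 114, 110), (21, 27, 132)]
mat corners [array([223.5, 188.7]), array([219.2,  79.9]), array([293.2, 188.9]), array([298.2,  80.1])]
box top corners [array([231.8, 182. ]), array([228.5, 191.7]), array([229.1,  88.4]), array([225. ,  86.2]), array([284.9, 182.2]), array([288.2, 191.9]), array([288.3,  88.5]), array([292.5,  86.3])]
```

View pics/w5c.png

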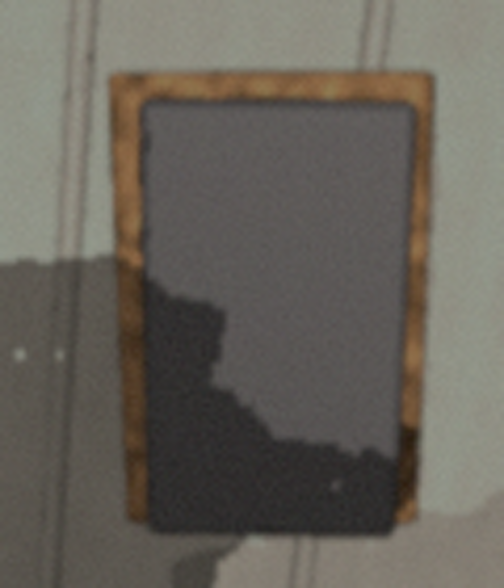

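The large box sits on the mat with even cork margins all round (mat about 221–298 × 82–189 px, box top 229–293 × 89–192 px). Now to the medium box.

Request:
step_arm([
  [[0,0,0],[35,-20,0],85],
  [[0,0,0],[36,-20,0],85],
  [[0,0,0],[36,-20,0],85],
  [[0,0,0],[36,-20,0],85],
  [[0,0,0],[36,-20,0],85],
])

```text
time: 9.4
tool_pos: [0.4728, 0.2876, 0.2672]
tcp_rot: [-2.087, -2.347, 0.004]
wrist_force: [1.7, 0.7, -1.0]
width: 0.994
grip_force: 0.0
```

Request:
step_arm([
  [[0,0,0],[36,-21,0],85],
  [[0,0,0],[35,-21,0],85],
  [[0,0,-0.117],[0,0,0],85],
  [[0,0,-0.117],[0,0,0],85],
  [[0,0,0],[0,0,0],85],
])

```text
time: 9.82
tool_pos: [0.4232, 0.3529, 0.2672]
tcp_rot: [-1.791, -2.58, 0.005]
wrist_force: [-0.0, 0.4, 0.0]
width: 0.997
grip_force: 0.0
```

```bash
python3 - <<'E'
from h import *
s=read_state();print(s["tool_pos"],s["tcp_rot"])
a=read_camera("wrist")
fit("wrist","box_medium",(.427,.352,.34))
for d in look_for("wrist","box_medium"): print(d)
E
```

```text
[0.4232197  0.35293888 0.26720313] [-1.79103044 -2.57985434  0.00464593]
box_medium xy mm [428.9 350.4] yaw deg [18.9] err 0.056 score 0.94
{'extent': [242.5, 139.5, 284.3, 208.0], 'score': 0.61}
```

Request:
step_arm([
  [[0,0,0.021],[-4.3,4.5,30],85],
  [[0,0,0],[0,0,40],85],
  [[0,0,0],[0,0,40],85],
  [[0,0,0],[0,0,35],85],
  [[0,0,0],[0,0,25],85],
])

```text
time: 10.38
tool_pos: [0.4294, 0.3475, 0.0952]
tcp_rot: [-1.831, -2.551, 0.007]
wrist_force: [-0.1, 0.3, 0.1]
width: 0.997
grip_force: 0.0
```

Request:
step_arm([
  [[0,0,0],[0,0,14],85],
  [[0,0,0],[0,0,4],85],
  [[0,0,0],[0,0,0],70],
  [[0,0,0],[0,0,0],55],
  [[0,0,0],[0,0,0],42],
])

```text
time: 10.8
tool_pos: [0.4318, 0.3501, 0.0826]
tcp_rot: [1.827, 2.555, 0.004]
wrist_force: [-2.3, -0.4, 1.2]
width: 0.596
grip_force: 1.0
```

Request:
step_arm([
  [[0,0,0],[0,0,0],42],
  [[0,0,0],[0,0,0],42],
  [[0,0,0],[0,0,0],42],
  [[0,0,0],[0,0,0],42],
])

```text
time: 11.13
tool_pos: [0.432, 0.3504, 0.083]
tcp_rot: [1.826, 2.555, 0.006]
wrist_force: [-0.7, -1.4, 6.1]
width: 0.574
grip_force: 42.5
```

Request:
step_arm([
  [[0,0,0],[0,0,-15],42],
  [[0,0,0],[0,0,-40],42],
  [[0,0,0],[0,0,-40],42],
  [[0,0,0.107],[0,0,-40],42],
  [[0,0,0.107],[0,0,-20],42],
])

```text
time: 11.55
tool_pos: [0.4321, 0.3507, 0.2416]
tcp_rot: [2.094, 2.34, 0.011]
wrist_force: [1.3, 0.1, -1.3]
width: 0.582
grip_force: 42.3
```

Request:
step_arm([
  [[0,0,0],[-30,20,0],42],
  [[0,0,0],[-35,23,0],42],
  [[0,0,0],[-35,23,0],42],
  [[0,0,0],[-35,23,0],42],
  [[0,0,0],[-35,23,0],42],
])

```text
time: 11.97
tool_pos: [0.5615, 0.1928, 0.2361]
tcp_rot: [-2.088, -2.347, -0.0]
wrist_force: [1.5, 0.7, -2.0]
width: 0.578
grip_force: 42.3
```

Request:
step_arm([
  [[0,0,0],[-25,15,10],42],
  [[0,0,0],[-13,8,20],42],
  [[0,0,0],[0,0,30],42],
  [[0,0,0],[0,0,0],42],
  [[0,0,0],[0,0,0],42],
])

```text
time: 12.38
tool_pos: [0.5861, 0.1585, 0.1736]
tcp_rot: [-2.087, -2.343, 0.008]
wrist_force: [-0.4, 0.4, -1.3]
width: 0.58
grip_force: 42.3
```

Request:
step_arm([
  [[0,0,0],[0,4.6,20],42],
  [[0,0,0],[0,0,16],42],
  [[0,0,0],[0,0,0],42],
  [[0,0,0],[0,0,0],42],
  [[0,0,0],[0,0,0],42],
])

```text
time: 12.8
tool_pos: [0.5935, 0.1606, 0.1419]
tcp_rot: [2.087, 2.347, 0.003]
wrist_force: [0.4, 0.1, -1.4]
width: 0.581
grip_force: 42.3
```

```bash
python3 - <<'E'
from h import *
s=read_state();print(s["tool_pos"],s["tcp_rot"])
a=read_camera("wrist");cal=calibration("wrist")
save("w6.png",a[60:384])
E
```

```text
[0.59346338 0.16055484 0.14194633] [2.08685505 2.34654929 0.00301058]
```

View pics/w6.png

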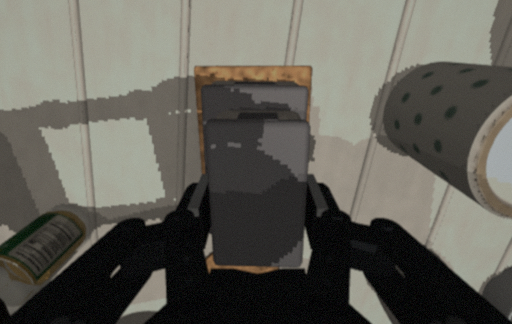

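Medium box top (205–309 px) is centred over the large box (202–308 px) to within a couple of mm; I'll correct slightly and lower it.

Request:
step_arm([
  [[0,0,0],[-1,-2.5,4],42],
  [[0,0,0],[0,0,3],42],
  [[0,0,0],[0,0,0],42],
  [[0,0,0],[0,0,0],42],
])

```text
time: 13.18
tool_pos: [0.5902, 0.1583, 0.1329]
tcp_rot: [-2.089, -2.346, 0.001]
wrist_force: [0.4, 0.2, -1.7]
width: 0.577
grip_force: 42.3
```

Request:
step_arm([
  [[0,0,0],[0.8,0.6,2],42],
  [[0,0,0],[0,0,1.5],42],
  [[0,0,0],[0,0,0],42],
  [[0,0,0],[0,0,0],42],
])

```text
time: 13.52
tool_pos: [0.5909, 0.1592, 0.1292]
tcp_rot: [-2.089, -2.346, 0.001]
wrist_force: [-0.5, 0.5, -1.8]
width: 0.58
grip_force: 42.3
```

Request:
step_arm([
  [[0,0,0],[0,0,0],55],
  [[0,0,0],[0,0,0],65],
  [[0,0,0],[0,0,0],85],
  [[0,0,0],[0,0,0],85],
  [[0,0,0],[0,0,0],85],
])

```text
time: 13.93
tool_pos: [0.5912, 0.1594, 0.1297]
tcp_rot: [2.089, 2.346, 0.001]
wrist_force: [-0.6, -0.2, 1.1]
width: 0.998
grip_force: 0.0
```

Request:
step_arm([
  [[0,0,0],[0,0,-25],85],
  [[0,0,0],[0,0,-40],85],
  [[0,0,0],[0,0,-40],85],
  [[0,0,0],[-20,0,-25],85],
  [[0,0,0],[-30,0,0],85],
])

```text
time: 14.35
tool_pos: [0.6005, 0.1118, 0.2681]
tcp_rot: [2.08, 2.344, 0.018]
wrist_force: [0.7, -0.3, 1.6]
width: 0.993
grip_force: 0.0
```

Request:
step_arm([
  [[0,0,0],[0,0,0],85],
  [[0,0,0],[0,0,0],85],
])

```text
time: 14.52
tool_pos: [0.5971, 0.1086, 0.2603]
tcp_rot: [2.091, 2.344, 0.002]
wrist_force: [-0.3, -0.3, 0.2]
width: 0.998
grip_force: 0.0
```

```bash
python3 - <<'E'
from h import *
s=read_state();print(s["tool_pos"],s["tcp_rot"])
a=read_camera("wrist");cal=calibration("wrist")
print("large top",[np.round(proj(cal,p),1).tolist() for p in pts("box_large",(.5906,.1602,.116),.006)[1::2]])
print("med top",[np.round(proj(cal,p),1).tolist() for p in pts("box_medium",(.5906,.1602,.116),.046)[1::2]])
c=cv2.resize(a[65:215,185:325],None,fx=4,fy=4,interpolation=cv2.INTER_CUBIC);save("w7.png",c)
E
```

```text
[0.59707077 0.10856867 0.26031104] [2.09101122e+00 2.34354629e+00 1.69891438e-03]
large top [[227.0, 184.8], [222.8, 74.3], [288.8, 184.7], [292.8, 74.1]]
med top [[232.1, 181.0], [229.0, 87.7], [283.9, 180.9], [286.7, 87.5]]
```

View pics/w7.png

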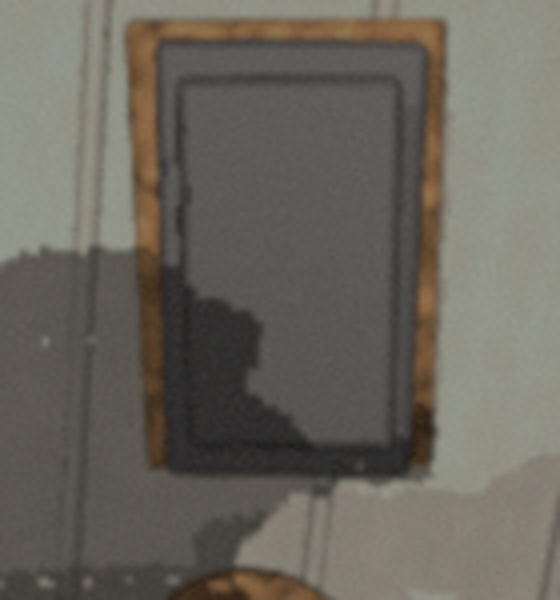

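The medium box is seated and centred sideways, but about 3 mm too far along its long side, towards +y. I'll regrip it and shift it.

Request:
step_arm([
  [[0,0,0],[26,0,0],85],
  [[0,0,0],[25,0,20],85],
  [[0,0,0],[0,0,40],85],
  [[0,0,0],[0,0,35],85],
  [[0,0,0],[0,0,22],85],
])

```text
time: 14.98
tool_pos: [0.5877, 0.1614, 0.1375]
tcp_rot: [-2.084, -2.345, 0.008]
wrist_force: [-0.5, -1.0, -0.6]
width: 0.994
grip_force: 0.0
```

Request:
step_arm([
  [[0,0,0],[0,0,12],85],
  [[0,0,0],[0,0,0],85],
  [[0,0,0],[0,0,0],70],
  [[0,0,0],[0,0,0],55],
  [[0,0,0],[0,0,0],42],
])

```text
time: 15.4
tool_pos: [0.5925, 0.1607, 0.1329]
tcp_rot: [2.087, 2.345, 0.005]
wrist_force: [2.7, -0.1, 1.0]
width: 0.598
grip_force: 0.6
```

Request:
step_arm([
  [[0,0,0],[0,0,0],42],
  [[0,0,0],[0,0,0],42],
  [[0,0,0],[0,0,0],42],
])

```text
time: 15.65
tool_pos: [0.5926, 0.1607, 0.1331]
tcp_rot: [2.087, 2.344, 0.006]
wrist_force: [0.4, 0.7, 7.2]
width: 0.575
grip_force: 44.5
```

Request:
step_arm([
  [[0,0,0],[0,0,-4],42],
  [[0,0,0],[-3,0,0],42],
  [[0,0,0],[0,0,0],42],
  [[0,0,0],[0,0,0],42],
  [[0,0,0],[0,0,0],42],
])

```text
time: 16.07
tool_pos: [0.5907, 0.1571, 0.1339]
tcp_rot: [-2.089, -2.346, 0.001]
wrist_force: [-0.2, 0.0, -2.2]
width: 0.573
grip_force: 43.6
```

Request:
step_arm([
  [[0,0,0],[0,0,1],42],
  [[0,0,0],[0,0,0],42],
  [[0,0,0],[0,0,0],55],
  [[0,0,0],[0,0,0],65],
  [[0,0,0],[0,0,0],85],
])

```text
time: 16.48
tool_pos: [0.5914, 0.1574, 0.1336]
tcp_rot: [2.089, 2.346, 0.0]
wrist_force: [0.7, -0.4, 0.3]
width: 0.881
grip_force: 0.0
```

Request:
step_arm([
  [[0,0,0],[0,0,0],85],
  [[0,0,0],[0,0,-25],85],
  [[0,0,0],[0,0,-40],85],
  [[0,0,0],[0,0,-40],85],
  [[0,0,0],[0,0,-25],85],
])

```text
time: 16.9
tool_pos: [0.5925, 0.1576, 0.2679]
tcp_rot: [2.087, 2.344, 0.006]
wrist_force: [1.9, -0.6, 0.8]
width: 0.998
grip_force: 0.0
```

Request:
step_arm([
  [[0,0,0],[-25,0,0],85],
  [[0,0,0],[-25,0,0],85],
  [[0,0,0],[0,0,0],85],
  [[0,0,0],[0,0,0],85],
  [[0,0,0],[0,0,0],85],
])

```text
time: 17.32
tool_pos: [0.5968, 0.1078, 0.2632]
tcp_rot: [-2.089, -2.345, -0.0]
wrist_force: [0.1, 0.2, 0.5]
width: 1.001
grip_force: 0.0
```

```bash
python3 - <<'E'
from h import *
s=read_state();print(s["tool_pos"],s["tcp_rot"])
a=read_camera("wrist");cal=calibration("wrist")
print("large top",[np.round(proj(cal,p),1).tolist() for p in pts("box_large",(.5906,.1602,.116),.006)[1::2]])
print("med top",[np.round(proj(cal,p),1).tolist() for p in pts("box_medium",(.5906,.1602,.116),.046)[1::2]])
c=cv2.resize(a[65:215,185:325],None,fx=4,fy=4,interpolation=cv2.INTER_CUBIC);save("w8.png",c)
fit("wrist","coaster_2",(.59,.017))
E
```

```text
[0.59679335 0.10779544 0.26322532] [-2.08929525e+00 -2.34515262e+00 -2.91233369e-05]
large top [[227.3, 182.8], [223.3, 73.3], [288.4, 182.8], [292.5, 73.3]]
med top [[232.3, 178.7], [229.5, 86.4], [283.6, 178.7], [286.4, 86.4]]
coaster_2 xy mm [593.   21.3] yaw deg [] err 0.059 score 0.63
```

View pics/w8.png

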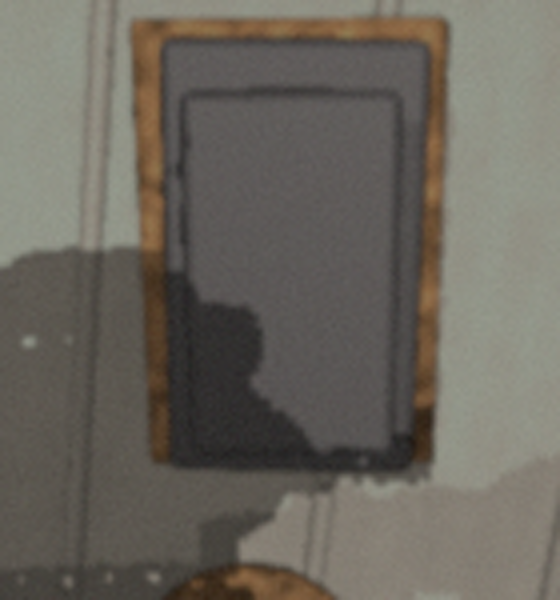

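The medium box is now centred on the large one. Next the small box.

Request:
step_arm([
  [[0,0,0.066],[0,0,0],85],
  [[0,0,0.066],[0,0,0],85],
  [[0,0,0],[-34,-18,0],85],
  [[0,0,0],[-34,-18,0],85],
  [[0,0,0],[-34,-18,0],85],
])

```text
time: 17.83
tool_pos: [0.5407, 0.007, 0.2629]
tcp_rot: [-2.235, -2.207, 0.001]
wrist_force: [1.3, -0.5, 0.7]
width: 0.998
grip_force: 0.0
```

Request:
step_arm([
  [[0,0,0],[-34,-19,0],85],
  [[0,0,0],[-34,-19,0],85],
  [[0,0,0],[-34,-19,0],85],
  [[0,0,0],[-34,-19,0],85],
  [[0,0,0],[-34,-19,0],85],
])

```text
time: 18.25
tool_pos: [0.4427, -0.1624, 0.2634]
tcp_rot: [-2.237, -2.205, -0.0]
wrist_force: [0.6, -0.6, -0.5]
width: 0.998
grip_force: 0.0
```

Request:
step_arm([
  [[0,0,0],[-34,-19,0],85],
  [[0,0,0],[-34,-18,0],85],
  [[0,0,0],[0,0,0],85],
  [[0,0,0],[0,0,0],85],
  [[0,0,0],[0,0,0],85],
])

```text
time: 18.67
tool_pos: [0.4058, -0.2289, 0.2633]
tcp_rot: [-2.239, -2.203, -0.001]
wrist_force: [0.3, -0.2, 0.3]
width: 0.997
grip_force: 0.0
```

```bash
python3 - <<'E'
from h import *
s=read_state();print(s["tool_pos"],s["tcp_rot"])
a=read_camera("wrist");cal=calibration("wrist")
b=fit("wrist","box_small",(.406,-.241,-.02))
c=fit("wrist","cup",(.424,-.09))
if b:draw(a,cal,"box_small",b[0],0)
if c:draw(a,cal,"cup",c[0],0)
save("w9.png",a)
E
```

```text
[ 0.40581358 -0.22886219  0.26331616] [-2.23931775e+00 -2.20258060e+00 -1.01533843e-03]
box_small xy mm [ 406.2 -236.6] yaw deg [-1.8] err 0.1 score 0.88
cup xy mm [425.6 -83.4] yaw deg [] err 0.044 score 0.93
```

View pics/w9.png

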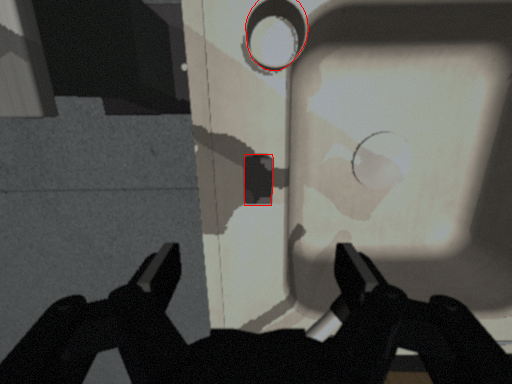

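Request:
step_arm([
  [[0,0,0.01],[-7,0.4,30],70],
  [[0,0,0],[0,0,40],70],
  [[0,0,0],[0,0,40],70],
  [[0,0,0],[0,0,30],70],
  [[0,0,0],[0,0,20],70],
])

```text
time: 19.23
tool_pos: [0.4047, -0.2337, 0.1]
tcp_rot: [-2.244, -2.192, 0.001]
wrist_force: [0.6, 0.3, 1.0]
width: 0.82
grip_force: 0.0
```

Request:
step_arm([
  [[0,0,0],[0,0,10],70],
  [[0,0,0],[0,0,3],70],
  [[0,0,0],[0,0,0],60],
  [[0,0,0],[0,0,0],45],
  [[0,0,0],[0,0,0],35],
])

```text
time: 19.65
tool_pos: [0.4074, -0.237, 0.0923]
tcp_rot: [2.247, 2.191, 0.001]
wrist_force: [-0.7, 0.5, 0.1]
width: 0.43
grip_force: 0.0
```

Request:
step_arm([
  [[0,0,0],[0,0,0],27],
  [[0,0,0],[0,0,0],27],
  [[0,0,0],[0,0,0],27],
  [[0,0,0],[0,0,0],27],
])

```text
time: 19.98
tool_pos: [0.4075, -0.2372, 0.0925]
tcp_rot: [2.248, 2.189, 0.002]
wrist_force: [1.0, 1.4, 6.7]
width: 0.385
grip_force: 40.4
```

Request:
step_arm([
  [[0,0,0],[0,0,-15],27],
  [[0,0,0],[0,0,-40],27],
  [[0,0,0],[0,0,-40],27],
  [[0,0,-0.071],[0,0,-40],27],
  [[0,0,-0.071],[0,0,-33],27],
])

```text
time: 20.4
tool_pos: [0.406, -0.2366, 0.2619]
tcp_rot: [2.083, 2.347, 0.0]
wrist_force: [1.2, -0.3, 0.4]
width: 0.385
grip_force: 40.1
```

Request:
step_arm([
  [[0,0,0],[30,18,0],27],
  [[0,0,0],[34,21,0],27],
  [[0,0,0],[34,21,0],27],
  [[0,0,0],[34,21,0],27],
  [[0,0,0],[34,21,0],27],
])

```text
time: 20.82
tool_pos: [0.4883, -0.0582, 0.2593]
tcp_rot: [2.089, 2.344, 0.001]
wrist_force: [1.3, -0.4, -0.3]
width: 0.384
grip_force: 40.1
```

Request:
step_arm([
  [[0,0,0],[34,21,0],27],
  [[0,0,0],[34,21,0],27],
  [[0,0,0],[34,21,0],27],
  [[0,0,0],[34,21,0],27],
  [[0,0,0],[34,21,0],27],
])

```text
time: 21.23
tool_pos: [0.5729, 0.1232, 0.2589]
tcp_rot: [2.088, 2.346, 0.001]
wrist_force: [0.0, -0.0, -0.4]
width: 0.383
grip_force: 40.1
```

Request:
step_arm([
  [[0,0,0],[25,15,10],27],
  [[0,0,0],[12.5,5,25],27],
  [[0,0,0],[0,0,30],27],
  [[0,0,0],[0,0,0],27],
  [[0,0,0],[0,0,0],27],
])

```text
time: 21.65
tool_pos: [0.5863, 0.1606, 0.1915]
tcp_rot: [-2.086, -2.345, 0.007]
wrist_force: [0.4, -0.0, -0.9]
width: 0.386
grip_force: 40.1
```

Request:
step_arm([
  [[0,0,0],[0,0,0],27],
  [[0,0,0],[0,0,0],27],
])

```text
time: 21.82
tool_pos: [0.5893, 0.1605, 0.1959]
tcp_rot: [2.089, 2.344, 0.004]
wrist_force: [0.6, -0.1, 0.2]
width: 0.386
grip_force: 40.1
```

```bash
python3 - <<'E'
from h import *
s=read_state();print(s["tool_pos"])
a=read_camera("wrist");cal=calibration("wrist")
z=s["tool_pos"][2]-.0925
print("small top",[np.round(proj(cal,p),1).tolist() for p in pts("box_small",(s["tool_pos"][0],s["tool_pos"][1],.116),z)[1::2]])
print("med top",[np.round(proj(cal,p),1).tolist() for p in pts("box_medium",(.5906,.1602,.116),.046)[1::2]])
c=cv2.resize(a[70:330,180:330],None,fx=2.3,fy=2.3,interpolation=cv2.INTER_CUBIC);save("w10.png",c)
E
```

```text
[0.58928232 0.16050445 0.19589258]
small top [[229.6, 293.9], [226.0, 203.8], [286.0, 293.7], [289.5, 203.6]]
med top [[227.8, 264.8], [223.5, 161.2], [290.3, 264.5], [294.7, 161.1]]
```

View pics/w10.png

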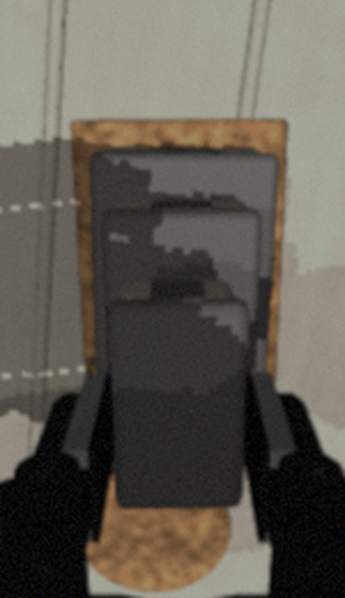

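Request:
step_arm([
  [[0,0,0],[-2.5,1.2,12],27],
  [[0,0,0],[0,0,5],27],
  [[0,0,0],[0,0,0],27],
  [[0,0,0],[0,0,0],27],
])

```text
time: 22.2
tool_pos: [0.589, 0.1582, 0.1756]
tcp_rot: [-2.089, -2.345, 0.002]
wrist_force: [0.6, -0.4, -0.4]
width: 0.384
grip_force: 40.1
```

Request:
step_arm([
  [[0,0,0],[0,1.5,1.5],27],
  [[0,0,0],[0,0,0],27],
  [[0,0,0],[0,0,0],27],
  [[0,0,0],[0,0,0],27],
])

```text
time: 22.53
tool_pos: [0.5912, 0.1588, 0.1751]
tcp_rot: [2.089, 2.346, 0.0]
wrist_force: [-0.4, 0.1, -0.7]
width: 0.377
grip_force: 40.1
```

Request:
step_arm([
  [[0,0,0],[0,0,0],38],
  [[0,0,0],[0,0,0],48],
  [[0,0,0],[0,0,0],60],
  [[0,0,0],[0,0,0],70],
  [[0,0,0],[0,0,0],70],
])

```text
time: 22.95
tool_pos: [0.5911, 0.1588, 0.1751]
tcp_rot: [2.089, 2.346, 0.0]
wrist_force: [-0.2, 1.0, -0.4]
width: 0.819
grip_force: 0.0
```

Request:
step_arm([
  [[0,0,0],[0,0,-25],70],
  [[0,0,0],[0,0,-40],70],
  [[0,0,0],[0,0,-35],70],
  [[0,0,0],[-25,0,0],70],
  [[0,0,0],[-35,0,0],70],
])

```text
time: 23.37
tool_pos: [0.5999, 0.1011, 0.2795]
tcp_rot: [2.081, 2.347, 0.011]
wrist_force: [0.3, -0.8, -0.6]
width: 0.82
grip_force: 0.0
```

Request:
step_arm([
  [[0,0,0],[0,0,0],70],
  [[0,0,0],[0,0,0],70],
  [[0,0,0],[0,0,0],70],
])

```text
time: 23.62
tool_pos: [0.5978, 0.0991, 0.2747]
tcp_rot: [-2.09, -2.345, 0.0]
wrist_force: [0.4, -0.2, -0.9]
width: 0.817
grip_force: 0.0
```

```bash
python3 - <<'E'
from h import *
s=read_state();print(s["tool_pos"],s["tcp_rot"])
a=read_camera("wrist");cal=calibration("wrist")
print("large top",[np.round(proj(cal,p),1).tolist() for p in pts("box_large",(.5906,.1602,.116),.006)[1::2]])
print("med top",[np.round(proj(cal,p),1).tolist() for p in pts("box_medium",(.5906,.1602,.116),.046)[1::2]])
print("small top",[np.round(proj(cal,p),1).tolist() for p in pts("box_small",(.5906,.1602,.116),.080)[1::2]])
c=cv2.resize(a[40:190,185:325],None,fx=4,fy=4,interpolation=cv2.INTER_CUBIC);save("w11.png",c)
fit("wrist","coaster_2",(.59,.017))
fit("wrist","jar",(.426,.065))
E
```

```text
[0.59783633 0.09908851 0.27473106] [-2.08962679e+00 -2.34490019e+00  4.70730740e-05]
large top [[228.1, 172.8], [224.3, 65.3], [287.6, 172.7], [291.4, 65.2]]
med top [[233.1, 167.4], [230.4, 77.0], [282.7, 167.4], [285.4, 77.0]]
small top [[238.9, 160.2], [237.4, 90.8], [277.0, 160.2], [278.6, 90.8]]
coaster_2 xy mm [593.   20.5] yaw deg [] err 0.079 score 0.87
jar xy mm [426.7  63.1] yaw deg [] err 0.041 score 0.75
```

View pics/w11.png

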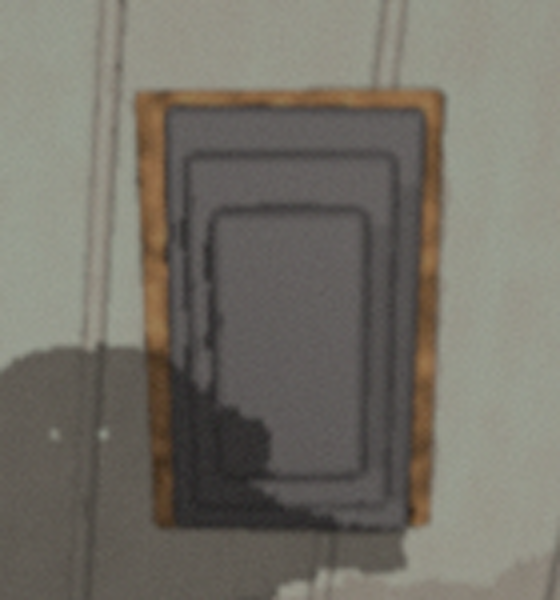

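The stack is well centred: the small top (213–368, 209–476), medium and large outlines are concentric in the crop. Now the jar.

Request:
step_arm([
  [[0,0,0],[-3,-35,0],85],
  [[0,0,0],[-3,-35,0],85],
  [[0,0,0],[-3,-35,0],85],
  [[0,0,0],[-4,-35,0],85],
  [[0,0,0],[-4,-34,0],85],
])

```text
time: 24.18
tool_pos: [0.4253, 0.0626, 0.2743]
tcp_rot: [-2.086, -2.348, 0.001]
wrist_force: [-0.3, 0.2, 0.3]
width: 1.001
grip_force: 0.0
```

Request:
step_arm([
  [[0,0,0],[0,0,0],85],
  [[0,0,0],[0,0,0],85],
  [[0,0,0],[0,0,0],85],
])

```text
time: 24.43
tool_pos: [0.4277, 0.0627, 0.2755]
tcp_rot: [2.087, 2.346, 0.002]
wrist_force: [0.7, 0.1, 0.5]
width: 0.994
grip_force: 0.0
```

```bash
python3 - <<'E'
from h import *
s=read_state();print(s["tool_pos"],s["tcp_rot"])
a=read_camera("wrist")
fit("wrist","jar",(.427,.063))
E
```

```text
[0.42770946 0.06267087 0.27548552] [2.08729087e+00 2.34639401e+00 2.31195071e-03]
jar xy mm [425.6  63.3] yaw deg [] err 0.096 score 0.78
```

Request:
step_arm([
  [[0,0,0],[0.5,-1.5,35],85],
  [[0,0,0],[0,0,40],85],
  [[0,0,0],[0,0,35],85],
  [[0,0,0],[0,0,28],85],
  [[0,0,0],[0,0,15],85],
])

```text
time: 24.95
tool_pos: [0.4243, 0.0626, 0.1182]
tcp_rot: [-2.086, -2.344, 0.007]
wrist_force: [-0.4, -0.3, -0.3]
width: 0.995
grip_force: 0.0
```

Request:
step_arm([
  [[0,0,0],[0,0,0],85],
  [[0,0,0],[0,0,0],70],
  [[0,0,0],[0,0,0],55],
  [[0,0,0],[0,0,0],45],
  [[0,0,0],[0,0,0],35],
])

```text
time: 25.37
tool_pos: [0.4284, 0.0628, 0.1244]
tcp_rot: [2.086, 2.343, 0.007]
wrist_force: [0.3, -0.2, -0.9]
width: 0.504
grip_force: 39.0
```

Request:
step_arm([
  [[0,0,0],[0,0,0],35],
  [[0,0,0],[0,0,0],35],
  [[0,0,0],[0,0,0],35],
  [[0,0,0],[0,0,0],35],
])

```text
time: 25.7
tool_pos: [0.4282, 0.0627, 0.1242]
tcp_rot: [2.086, 2.343, 0.007]
wrist_force: [2.7, 0.7, 5.8]
width: 0.506
grip_force: 40.8
```

Request:
step_arm([
  [[0,0,0],[0,0,-15],35],
  [[0,0,0],[0,0,-35],35],
  [[0,0,0],[0,0,-40],35],
  [[0,0,0],[0,0,-40],35],
  [[0,0,0],[0,0,-20],35],
])

```text
time: 26.12
tool_pos: [0.4267, 0.0626, 0.2769]
tcp_rot: [2.086, 2.344, 0.007]
wrist_force: [1.2, 0.6, -1.3]
width: 0.506
grip_force: 39.6
```

Request:
step_arm([
  [[0,0,0],[23,20,0],35],
  [[0,0,0],[28,25,0],35],
  [[0,0,0],[28,25,0],35],
  [[0,0,0],[28,25,0],35],
  [[0,0,0],[28,25,0],35],
])

```text
time: 26.53
tool_pos: [0.5292, 0.2116, 0.2718]
tcp_rot: [-2.089, -2.346, 0.002]
wrist_force: [1.0, -0.6, -1.1]
width: 0.5
grip_force: 39.5
```

Request:
step_arm([
  [[0,0,0],[28,25,0],35],
  [[0,0,0],[25,24,0],35],
  [[0,0,0],[19,18,0],35],
  [[0,0,0],[0,0,0],35],
  [[0,0,0],[0,0,0],35],
])

```text
time: 26.95
tool_pos: [0.5871, 0.2905, 0.2708]
tcp_rot: [-2.086, -2.347, 0.004]
wrist_force: [-0.5, 0.1, -1.2]
width: 0.501
grip_force: 39.7
```

Request:
step_arm([
  [[0,0,0],[0,0,0],35],
  [[0,0,0],[0,0,0],35],
])

```text
time: 27.12
tool_pos: [0.5865, 0.2887, 0.2715]
tcp_rot: [-2.089, -2.346, 0.003]
wrist_force: [0.6, -0.3, -1.9]
width: 0.502
grip_force: 39.7
```

```bash
python3 - <<'E'
from h import *
s=read_state();print(s["tool_pos"],s["tcp_rot"],s["width"])
a=read_camera("wrist");save("w12.png",a)
fit("wrist","coaster_1",(.59,.362))
z=s["tool_pos"][2]-.1242;print(s["tool_pos"][2])
for d in look_for("wrist","jar"): print(d)
cal=calibration("wrist");P=np.array([proj(cal,p) for p in pts("jar",s["tool_pos"][:2],z)]);print(P.min(0),P.max(0))
E
```

```text
[0.58645929 0.28866705 0.27154424] [-2.08917002 -2.34559302  0.00272231] 0.5017790946703382
coaster_1 xy mm [593.2 358.4] yaw deg [] err 0.021 score 0.71
0.2715442377489739
[204.36592723 184.2409905 ] [311.35363598 349.34287948]
```

Request:
step_arm([
  [[0,0,0],[30,6,0],35],
  [[0,0,0],[30,6,10],35],
  [[0,0,0],[9.6,2.4,30],35],
  [[0,0,0],[0,0,35],35],
  [[0,0,0],[0,0,30],35],
])

```text
time: 27.68
tool_pos: [0.5935, 0.3611, 0.1665]
tcp_rot: [2.088, 2.347, 0.002]
wrist_force: [0.1, -0.2, -2.6]
width: 0.504
grip_force: 39.7
```

Request:
step_arm([
  [[0,0,0],[0,0,20],35],
  [[0,0,0],[0,0,0],35],
  [[0,0,0],[0,0,0],35],
  [[0,0,0],[0,0,0],35],
])

```text
time: 28.02
tool_pos: [0.5947, 0.3606, 0.149]
tcp_rot: [2.089, 2.345, 0.004]
wrist_force: [0.1, -0.4, -0.4]
width: 0.503
grip_force: 39.7
```

Request:
step_arm([
  [[0,0,0],[-0.8,-1.8,10],35],
  [[0,0,0],[0,0,4],35],
  [[0,0,0],[0,0,0],35],
  [[0,0,0],[0,0,0],35],
])

```text
time: 28.35
tool_pos: [0.5919, 0.3594, 0.1333]
tcp_rot: [2.089, 2.346, 0.0]
wrist_force: [-0.1, 0.9, -2.5]
width: 0.504
grip_force: 39.7
```

Request:
step_arm([
  [[0,0,0],[0,0.6,1.5],35],
  [[0,0,0],[0,0,1],35],
  [[0,0,0],[0,0,0],35],
  [[0,0,0],[0,0,0],35],
])

```text
time: 28.68
tool_pos: [0.5926, 0.3596, 0.1305]
tcp_rot: [2.089, 2.346, 0.0]
wrist_force: [0.5, 0.5, -1.0]
width: 0.507
grip_force: 39.7
```

Request:
step_arm([
  [[0,0,0],[0,0,0],46],
  [[0,0,0],[0,0,0],56],
  [[0,0,0],[0,0,0],70],
  [[0,0,0],[0,0,0],85],
  [[0,0,0],[0,0,0],85],
])

```text
time: 29.1
tool_pos: [0.5927, 0.3597, 0.1307]
tcp_rot: [2.089, 2.346, 0.001]
wrist_force: [-0.6, -0.7, -0.1]
width: 0.996
grip_force: 0.0
```

Request:
step_arm([
  [[0,0,0],[0,0,-25],85],
  [[0,0,0],[0,0,-40],85],
  [[0,0,0],[0,0,-40],85],
  [[0,0,0],[0,0,-35],85],
  [[0,0,0],[-30,0,0],85],
])

```text
time: 29.52
tool_pos: [0.5992, 0.3356, 0.2815]
tcp_rot: [2.082, 2.347, 0.028]
wrist_force: [1.1, 0.3, 1.0]
width: 0.995
grip_force: 0.0
```

Request:
step_arm([
  [[0,0,0],[-30,0,0],85],
  [[0,0,0],[0,0,0],85],
  [[0,0,0],[0,0,0],85],
  [[0,0,0],[0,0,0],85],
])

```text
time: 29.85
tool_pos: [0.5994, 0.3, 0.2703]
tcp_rot: [-2.089, -2.345, -0.0]
wrist_force: [0.0, -1.0, -0.4]
width: 0.997
grip_force: 0.0
```

```bash
python3 - <<'E'
from h import *
s=read_state();print(s["tool_pos"],s["tcp_rot"])
a=read_camera("wrist");save("w13.png",a);cal=calibration("wrist")
fit("wrist","jar",(.592,.36),.006)
# cork rim visible round jar base
hsv=cv2.cvtColor(a,cv2.COLOR_RGB2HSV)
def ell(n,c,z):
    t=np.linspace(0,2*np.pi,72);r=C[n][0];return np.array([proj(cal,(c[0]+r*np.cos(k),c[1]+r*np.sin(k),z)) for k in t])
E_=ell("coaster_1",(.5927,.3597),.006);print("coaster pred extent",E_.min(0),E_.max(0))
cork=((hsv[...,0]>8)&(hsv[...,0]<22)&(hsv[...,1]>85)).astype(np.uint8)
x0,y0=(E_.min(0)-25).astype(int);x1,y1=(E_.max(0)+25).astype(int)
m=np.zeros_like(cork);m[max(y0,0):y1,x0:x1]=cork[max(y0,0):y1,x0:x1]
m=cv2.morphologyEx(m,cv2.MORPH_OPEN,np.ones((3,3),np.uint8));ys,xs=np.nonzero(m);print("cork extent",xs.min(),ys.min(),xs.max(),ys.max())
J=ell("jar",(.5927,.3597),.006);print("jar base pred",J.min(0),J.max(0))
E
python3 - <<'E'
import cv2,os
os.chdir('.');a=cv2.imread('pics/w13.png');cv2.imwrite('pics/w13c.png',cv2.resize(a[:300,150:380],None,fx=2,fy=2))
E
```

```text
[0.59940268 0.30002759 0.27032947] [-2.08943598e+00 -2.34527474e+00 -2.05032372e-04]
jar xy mm [593.8 360.7] yaw deg [] err 0.057 score 0.73
coaster pred extent [224.9466574   85.96632801] [291.30909874 154.50464937]
cork extent 226 88 289 153
jar base pred [239.88627854 102.33290781] [276.35490368 139.98956199]
```

Request:
step_arm([
  [[0,0,0],[-28,-16,0],85],
  [[0,0,0],[-34,-20,0],85],
  [[0,0,0],[-34,-20,0],85],
  [[0,0,0],[-34,-20,0],85],
  [[0,0,0],[-34,-20,0],85],
])

```text
time: 30.37
tool_pos: [0.5222, 0.1257, 0.27]
tcp_rot: [-2.086, -2.348, 0.001]
wrist_force: [0.6, -0.8, -0.3]
width: 0.994
grip_force: 0.0
```

Request:
step_arm([
  [[0,0,0],[-34,-20,0],85],
  [[0,0,0],[-34,-21,0],85],
  [[0,0,0],[-34,-21,0],85],
  [[0,0,0],[-34,-21,0],85],
  [[0,0,0],[-34,-21,0],85],
])

```text
time: 30.78
tool_pos: [0.4387, -0.0555, 0.2705]
tcp_rot: [2.086, 2.348, 0.0]
wrist_force: [1.0, -0.0, -0.4]
width: 0.991
grip_force: 0.0
```

Request:
step_arm([
  [[0,0,0],[-29,-18,0],85],
  [[0,0,0],[0,0,0],85],
  [[0,0,0],[0,0,0],85],
  [[0,0,0],[0,0,0],85],
  [[0,0,0],[0,0,0],85],
])

```text
time: 31.2
tool_pos: [0.4257, -0.0847, 0.2705]
tcp_rot: [-2.087, -2.348, -0.001]
wrist_force: [0.0, 0.7, -0.1]
width: 0.997
grip_force: 0.0
```

```bash
python3 - <<'E'
from h import *
s=read_state();print(s["tool_pos"],s["tcp_rot"])
a=read_camera("wrist");save("w14.png",a)
fit("wrist","cup",(.425,-.086))
E
```

```text
[ 0.42565603 -0.08467722  0.27047207] [-2.08678126e+00 -2.34800997e+00 -7.84725349e-04]
cup xy mm [424.4 -87.6] yaw deg [] err 0.033 score 0.66
```

Request:
step_arm([
  [[0,0,0],[-2.1,-1.5,30],85],
  [[0,0,0],[0,0,40],85],
  [[0,0,0],[0,0,40],85],
  [[0,0,0],[0,0,35],85],
  [[0,0,0],[0,0,25],85],
])

```text
time: 31.72
tool_pos: [0.4224, -0.0865, 0.0974]
tcp_rot: [-2.084, -2.346, 0.002]
wrist_force: [-0.6, 0.3, -0.1]
width: 0.99
grip_force: 0.0
```

Request:
step_arm([
  [[0,0,0],[0,0,12],85],
  [[0,0,0],[0,0,0],85],
  [[0,0,0],[0,0,0],72],
  [[0,0,0],[0,0,0],62],
  [[0,0,0],[0,0,0],50],
])

```text
time: 32.13
tool_pos: [0.4256, -0.0881, 0.0903]
tcp_rot: [2.086, 2.345, 0.003]
wrist_force: [0.7, -1.4, -0.4]
width: 0.659
grip_force: 42.5
```

Request:
step_arm([
  [[0,0,0],[0,0,0],50],
  [[0,0,0],[0,0,0],50],
  [[0,0,0],[0,0,0],50],
  [[0,0,0],[0,0,0],50],
])

```text
time: 32.47
tool_pos: [0.4254, -0.0883, 0.0902]
tcp_rot: [2.087, 2.344, 0.003]
wrist_force: [0.2, 1.7, 6.8]
width: 0.657
grip_force: 43.2
```

Request:
step_arm([
  [[0,0,0],[0,0,-15],50],
  [[0,0,0],[0,0,-40],50],
  [[0,0,0],[0,0,-40],50],
  [[0,0,0],[0,0,-40],50],
  [[0,0,0],[3,25,-35],50],
])

```text
time: 32.88
tool_pos: [0.4443, -0.0827, 0.2592]
tcp_rot: [-2.09, -2.344, 0.003]
wrist_force: [1.5, -0.7, -1.7]
width: 0.657
grip_force: 43.2
```

Request:
step_arm([
  [[0,0,0],[4,36,0],50],
  [[0,0,0],[4,36,0],50],
  [[0,0,0],[4,36,0],50],
  [[0,0,0],[4,36,0],50],
  [[0,0,0],[0,0,0],50],
])

```text
time: 33.3
tool_pos: [0.5938, -0.0487, 0.2569]
tcp_rot: [2.086, 2.346, 0.005]
wrist_force: [-0.4, -1.6, -1.3]
width: 0.661
grip_force: 43.3
```

Request:
step_arm([
  [[0,0,0],[0,0,0],50],
  [[0,0,0],[0,0,0],50],
  [[0,0,0],[0,0,0],50],
])

```text
time: 33.55
tool_pos: [0.5872, -0.0501, 0.2569]
tcp_rot: [-2.089, -2.345, 0.002]
wrist_force: [0.0, 0.0, -2.5]
width: 0.656
grip_force: 43.3
```

```bash
python3 - <<'E'
from h import *
s=read_state();print(s["tool_pos"],s["tcp_rot"],s["width"])
a=read_camera("wrist");save("w15.png",a);cal=calibration("wrist")
fit("wrist","coaster_2",(.592,.018))
t=np.linspace(0,2*np.pi,72);E_=np.array([proj(cal,(.592+.04*np.cos(k),.018+.04*np.sin(k),.006)) for k in t])
print("pred for (592,18)",E_.min(0),E_.max(0))
hsv=cv2.cvtColor(a,cv2.COLOR_RGB2HSV)
m0=((hsv[...,0]>8)&(hsv[...,0]<22)&(hsv[...,1]>85)).astype(np.uint8);m=np.zeros_like(m0)
x0,y0=np.maximum(E_.min(0)-15,0).astype(int);x1,y1=(E_.max(0)+15).astype(int);m[y0:y1,x0:x1]=m0[y0:y1,x0:x1]
m=cv2.morphologyEx(m,cv2.MORPH_OPEN,np.ones((3,3),np.uint8));ys,xs=np.nonzero(m);print("cork",xs.min(),ys.min(),xs.max(),ys.max())
E
```

```text
[ 0.58717999 -0.05006979  0.25690993] [-2.08854351e+00 -2.34528667e+00  1.71215596e-03] 0.6558873943456796
coaster_2 xy mm [592.8  20. ] yaw deg [] err 0.033 score 0.55
pred for (592,18) [234.17419664  77.81732994] [303.68912228 150.10936172]
cork 236 78 303 147
```

Request:
step_arm([
  [[0,0,0],[30,6,0],50],
  [[0,0,0],[30,6,20],50],
  [[0,0,0],[7.4,1.5,35],50],
  [[0,0,0],[0,0,40],50],
  [[0,0,0],[0,0,30],50],
])

```text
time: 34.07
tool_pos: [0.5928, 0.0193, 0.1309]
tcp_rot: [-2.088, -2.348, 0.0]
wrist_force: [0.1, -0.3, -1.3]
width: 0.655
grip_force: 43.3
```

Request:
step_arm([
  [[0,0,0],[0,0,20],50],
  [[0,0,0],[0,0,0],50],
  [[0,0,0],[0,0,0],50],
  [[0,0,0],[0,0,0],50],
])

```text
time: 34.4
tool_pos: [0.5951, 0.0183, 0.1142]
tcp_rot: [2.088, 2.344, 0.003]
wrist_force: [0.3, 0.4, 0.1]
width: 0.658
grip_force: 43.4
```

Request:
step_arm([
  [[0,0,0],[0,-1.7,10],50],
  [[0,0,0],[0,0,4],50],
  [[0,0,0],[0,0,0],50],
  [[0,0,0],[0,0,0],50],
])

```text
time: 34.73
tool_pos: [0.5925, 0.0184, 0.0986]
tcp_rot: [2.089, 2.346, 0.0]
wrist_force: [-0.4, 0.1, -1.5]
width: 0.662
grip_force: 43.4
```

Request:
step_arm([
  [[0,0,0],[0,0,1.8],50],
  [[0,0,0],[0,0,0],50],
  [[0,0,0],[0,0,0],50],
])

```text
time: 34.98
tool_pos: [0.5926, 0.0185, 0.0966]
tcp_rot: [2.089, 2.346, 0.0]
wrist_force: [0.2, 0.4, -0.2]
width: 0.655
grip_force: 43.4
```

Request:
step_arm([
  [[0,0,0],[0,0,0],62],
  [[0,0,0],[0,0,0],72],
  [[0,0,0],[0,0,0],85],
  [[0,0,0],[0,0,0],85],
  [[0,0,0],[0,0,0],85],
])

```text
time: 35.4
tool_pos: [0.5926, 0.0185, 0.0967]
tcp_rot: [2.089, 2.346, 0.0]
wrist_force: [0.4, -0.1, 0.8]
width: 0.994
grip_force: 0.0
```

Request:
step_arm([
  [[0,0,0],[0,0,-25],85],
  [[0,0,0],[0,0,-40],85],
  [[0,0,0],[0,0,-40],85],
  [[0,0,0],[0,0,-40],85],
  [[0,0,0],[-30,0,-40],85],
])

```text
time: 35.82
tool_pos: [0.5955, -0.0036, 0.278]
tcp_rot: [2.085, 2.349, 0.005]
wrist_force: [1.6, -0.5, 0.1]
width: 0.997
grip_force: 0.0
```

Request:
step_arm([
  [[0,0,0],[-40,0,0],85],
  [[0,0,0],[-30,0,0],85],
  [[0,0,0],[0,0,0],85],
  [[0,0,0],[0,0,0],85],
  [[0,0,0],[0,0,0],85],
])

```text
time: 36.23
tool_pos: [0.6031, -0.0757, 0.2743]
tcp_rot: [-2.089, -2.345, 0.0]
wrist_force: [0.5, 0.6, -0.2]
width: 0.997
grip_force: 0.0
```

```bash
python3 - <<'E'
from h import *
s=read_state();print(s["tool_pos"],s["tcp_rot"])
a=read_camera("wrist");cal=calibration("wrist")
fit("wrist","cup",(.5927,.019),.006)
def circ(c,r,z): return np.array([proj(cal,(c[0]+r*np.cos(k),c[1]+r*np.sin(k),z)) for k in np.linspace(0,2*np.pi,72)])
for c,r,z in (((.5927,.0193),.04,.006),((.5927,.0193),.029,.056)): P=circ(c,r,z);print(P.min(0),P.max(0))
save("w16.png",cv2.resize(a[0:250,140:420],None,fx=2.3,fy=2.3,interpolation=cv2.INTER_CUBIC))
E
```

```text
[ 0.603095   -0.07567013  0.27430686] [-2.08900730e+00 -2.34462255e+00  1.18984448e-04]
cup xy mm [592.4  21.5] yaw deg [] err 0.025 score 0.78
[224.62239498  52.80251752] [292.46433006 125.31551407]
[229.80998167  56.03038228] [287.65967169 118.02289935]
```

View pics/w16.png

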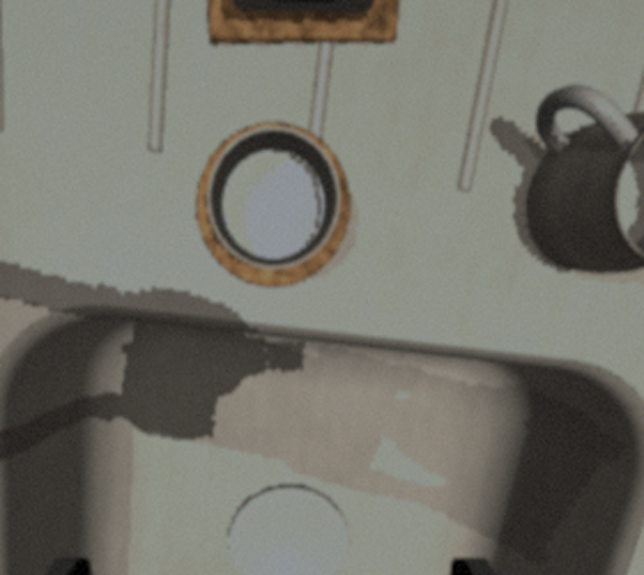

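The cup is concentric with the right coaster (cup rim 209–340 × 130–268 in the crop, coaster 196–351 × 122–286). Everything is in place and the robot is clear, so I'm handing in.

```bash
python3 -c "
from workcell import *
print(finish_job())"
```

```text
the job is handed in; nothing more can be done
None
```

The job is handed in: the three boxes are stacked on the mat, the jar is on the left coaster and the cup on the right, all about 1–2 mm from centre in the wrist pictures; the mug and milk jug were not touched, and it took about 36 s on the robot's clock.

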